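# Load the paint carrying rack in reverse order

### The job

Painting is finished: move all four paint jars from the plywood work rack into the black carrying rack, in reverse order counted from the yellow ends. The jar nearest the yellow end of the work rack goes into the place farthest from the yellow end of the carrying rack, the next one into the next place, and so on. Leave each jar standing upright and flat on the floor of its own place.

Things in the scene. Friction and masses are not known exactly. Their poses are not given: they have to be found in the camera images.
- jar_red: dark red paint jar with a black screw cap, closed, upright, with a pale label; round, 29 mm across the body up to 25 mm height, narrower above, 42 mm high, 25 to 50 g. Origin: centre of its underside, z up. It starts in one of the work rack's places, within 5 mm of the middle.
- jar_green: green paint jar with a white screw cap, closed, upright, with a pale label; round, 29 mm across the body up to 25 mm height, narrower above, 42 mm high, 25 to 50 g. Origin: centre of its underside, z up. It starts in one of the work rack's places, within 5 mm of the middle.
- jar_grey: grey paint jar with a white screw cap, closed, upright, with a pale label; round, 29 mm across the body up to 25 mm height, narrower above, 42 mm high, 25 to 50 g. Origin: centre of its underside, z up. It starts in one of the work rack's places, within 5 mm of the middle.
- jar_blue: blue paint jar with a blue screw cap, closed, upright, with a pale label; round, 29 mm across the body up to 25 mm height, narrower above, 42 mm high, 25 to 50 g. Origin: centre of its underside, z up. It starts in one of the work rack's places, within 5 mm of the middle.
- work_rack: Pale plywood work rack, 236 x 88 mm, where the jars start; a ledge at its -x side bears the colour chips. Fixed; any yaw. Origin on the bench under the row's middle, z up. Four 50 x 50 mm places along y, centres y = -81, -27, 27, 81 mm, x = 0. Their floor is at z 8 mm; dividers 4 mm thick to z 22; along the long sides only lips to z 11 (x = +-27, 4 mm thick). Yellow block at the +y end, to z 24.
- carry_rack: Carrying rack, black with thin pale aluminium dividers, 236 x 58 mm, empty at the start. Fixed; any yaw. Origin on the bench under the row's middle, z up. Four 50 x 50 mm places along y, centres y = -81, -27, 27, 81 mm, x = 0. Their floor is at z 8 mm; dividers 4 mm thick to z 22; along the long sides only lips to z 11 (x = +-27, 4 mm thick). Yellow block at the +y end, to z 24.
- chip_red: dark red colour chip, flat, 20 x 40 x 3 mm, fixed on the work rack's ledge 44 mm to the -x side of the middle of the place where the red jar starts; it stays there and so records that jar's first place. Origin: centre of its underside; axes as the work rack's.
- chip_green: green colour chip, flat, 20 x 40 x 3 mm, fixed on the work rack's ledge 44 mm to the -x side of the middle of the place where the green jar starts; it stays there and so records that jar's first place. Origin: centre of its underside; axes as the work rack's.
- chip_grey: grey colour chip, flat, 20 x 40 x 3 mm, fixed on the work rack's ledge 44 mm to the -x side of the middle of the place where the grey jar starts; it stays there and so records that jar's first place. Origin: centre of its underside; axes as the work rack's.
- chip_blue: blue colour chip, flat, 20 x 40 x 3 mm, fixed on the work rack's ledge 44 mm to the -x side of the middle of the place where the blue jar starts; it stays there and so records that jar's first place. Origin: centre of its underside; axes as the work rack's.
Mind the look-alikes: they are no part of the job. Leave any pink look-alike of the jar_green alone.

How it is judged:
By the outcome, as a careful person would: the job done as asked, in the order asked, and still so for the second after the job is handed in, with the robot touching nothing.
It also fails if it takes over 99 s, if anything falls off the work surface, if the arm or the gripper's body presses on something with over 40 N, if the wrist force passes 120 N, or if a joint passes its speed limit or range.

### The arm

A 6-joint arm with a two-finger parallel gripper is mounted at the origin on a cart in front of the work surface, level with it; the furniture and walls round the work are solid. World frame = base frame: x ahead of the robot, y to its left, z up, the work surface at z = 0. Lengths are in m, angles in rad, forces in N, time in s.
With the tool pointing down it reaches from about 0.425 to 0.95 m from the base axis. Payload 3.5 kg.
Tool frame: the origin (TCP) lies midway between the tips of the shut fingers; the grasp point (between the pads) lies ctrl.grasp_offset behind it (ctrl.grasp_offset is the distance from the TCP to the grasp point, in m); x points along the fingers, y is the direction in which the jaws open and shut, and the axes are right-handed (so a half turn about x gives the same grasp; the last joint's range is limited). The gripper opens to 85 mm and grips with 20 to 120 N. Pads are 22 mm wide; open, the fingers measure 114 mm over their backs; the gripper's body (76 mm by 85 mm) begins 54 mm behind the grasp point. The pads swing forward as they close: fully open they stand 13 mm farther back than shut.
Start: joints at [-1.38, 0.286, 1.577, -0, 1.279, -0.15], TCP at [0.226, -0.636, 0.231] pointing down, gripper open.
Joint ranges: [-2.77, 2.77], [-0.9, 2.22], [0.21, 2.48], [-1.53, 4.67], [0.24, 2.81], [-2.84, 2.84]. Speed limits (rad/s): [2.79, 2.79, 3.14, 3.14, 3.14, 3.14].

### API

Orientations are given as a unit quaternion [x, y, z, w].
In Python, from plant import readout, read_camera, sign_off, ctrl gives the robot as it stands.
- The arm moves only by the tool drive_tool, never from a script. Its argument "steps" is a list of rows, each a list of 5 numbers: the shift along the tool's x, y, z in cm, then the turn about the tool's x in degrees, then the opening, from 0 (shut) to 1 (fully open). A call has 1 to 10 rows; each row shifts and turns the commanded pose from where the row before left it, along the tool's axes as they then stand; what a row does not reach is not made up. A row lasts 1/10 s, in which the tool goes at most 50 mm and 8.59 degrees, less where a joint would pass 70% of its speed; a pose out of reach is approached as far as the arm can. A call is refused whole if a number of a shift passes 5 or a number of a turn 8.59, either way. A call with a gripper value outside its range is refused whole. The fingers move at their own pace and stop on an object; "force" is the grip in N (left out, the last holds). Time passes only in rows, so rows that do not move let the fingers close. It gives the time, the measured TCP pose, the force and the opening at its end, in the units of the state.
- readout.get_state(): the state, without advancing time (a new reading comes with each control period).
- read_camera(name): name is "side" or "top"; returns a dict with "frame" (400x640x3 uint8, red, green, blue), "vertical_fov" (degrees; the focal length in pixels is half the picture's height over the tangent of half this angle, whatever the lens; pixels are square), "cx", "cy" (the principal point, pixels), "eye" and "orientation" of the camera in the world. Camera axes: x right, y up, looking along -z (the intrinsics and any distortion apply to the point x, -y, -z); pixel columns grow to the right and rows downward; lengths in m; the calibration is good to about 2 mm. A picture is of the moment at which its call begins. There is no depth.
- sign_off(): hands the job in, once; it reports no verdict.
The state is a dict: "time": time; "qpos": joint angles; "dq": joint speeds; "joint_efforts": joint torques, N m; "eef_pos": TCP position; "tcp_rot": TCP orientation; "contact_force": force on the tool from outside, world axes, zero at the start; "wrist_torque": the same for the moment, N m; "opening": opening from 0.0 (shut) to 1.0 (fully open).
Only numpy, scipy, OpenCV 4.12 (cv2) and the standard library are available. Lean on these libraries where they do the work, as an engineer would, in place of code of your own. Each camera call takes 0.05 s, during which the arm holds its last target. There are 200 camera calls.

## Working session

There is one attempt and no reset: what is moved stays moved. The work goes in short steps, Python scripts to look and compute and a tool call to move; the robot and the scene stay as the last step left them, time stands still between calls to the robot, and variables do not carry over. Pictures are saved under pics/ and viewed, about 12 in all and at most 16, crops included, and the job is handed in when it is done.

Besides the shell and the picture viewer there is one more tool, called after "Call:" in YAML: its name, and indented under it one key for each argument. drive_tool: Moves the arm, as the interface text tells. Its arguments: {"type":"object","properties":{"steps":{"type":"array","items":{"type":"array","items":{"type":"number"}}},"force":{"type":"number"}},"required":["steps"]}

```bash
ls; mkdir -p pics; python3 - <<'E'
from plant import readout, read_camera, ctrl
import cv2
s=readout.get_state();print(s);print([a for a in dir(ctrl) if a[0]!='_'],ctrl.grasp_offset)
for n in("side","top"):
    c=read_camera(n);f=c.pop("frame");print(n,c);cv2.imwrite(f"pics/{n}0.png",f[:,:,::-1])
E
```

```text
pics
{'time': 0.0, 'qpos': array([-1.38000534e+00,  2.87188600e-01,  1.57818838e+00, -1.63445374e-06,
        1.27859058e+00, -1.50007841e-01]), 'dq': array([-0.00071501,  0.00076732,  0.00125634,  0.00078687, -0.0007391 ,
        0.00165449]), 'joint_efforts': array([-2.30592667e-05, -4.05978942e+01, -2.92627984e+01, -2.16356048e-04,
        5.79200860e-03,  1.38913060e-05]), 'eef_pos': array([ 0.22550804, -0.63551621,  0.22992572]), 'tcp_rot': array([-0.69684764, -0.12074788,  0.69688299, -0.11906894]), 'contact_force': array([0.85328236, 0.16801269, 0.46114393]), 'wrist_torque': array([ 0.00626353,  0.04098307, -0.02468301]), 'opening': 0.9991385167624544}
['Unreachable', 'grasp_offset'] 0.0187
side {'vertical_fov': 49.30002531374989, 'cx': 316.4402970344127, 'cy': 191.16563602609827, 'eye': array([-0.24034654,  0.60122043,  0.44745286]), 'orientation': array([-0.23188658,  0.50583899,  0.74958021, -0.35844811])}
top {'vertical_fov': 45.246973074961765, 'cx': 326.30350882649066, 'cy': 207.0675947049221, 'eye': array([ 0.38029368, -0.02207784,  1.02551649]), 'orientation': array([ 0.04889713, -0.04392408, -0.69561749,  0.71539923])}
```

View pics/side0.png

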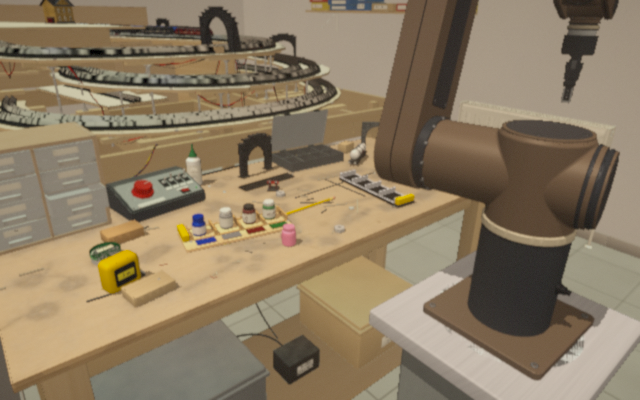

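View pics/top0.png

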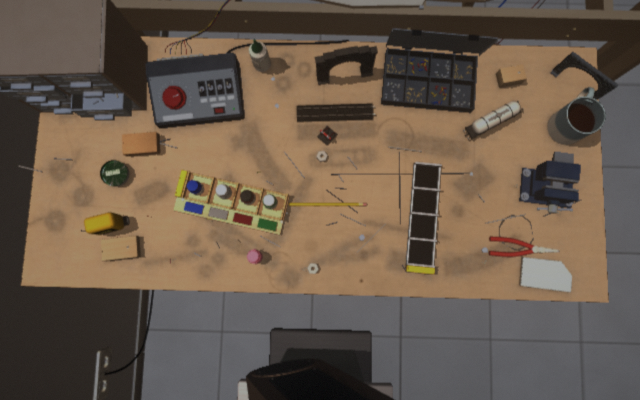

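The top view has the work rack at (175..290, 172..232) with its yellow end at left (180,185). The jars in order from yellow are blue (194,187), grey (222,191), red (247,197) and green (269,201), and the chips agree. The carrying rack runs (408..440, 163..272) with its yellow end at the bottom (421,268). The pink look-alike at (255,257) stands alone outside the rack, so I leave it. Next I'll enlarge these areas to get pixel features.

```bash
python3 - <<'E'
import cv2,numpy as np
t=cv2.imread("pics/top0.png");s=cv2.imread("pics/side0.png")
def crop(im,x,y,w,h,k=5):
    c=cv2.resize(im[y:y+h,x:x+w],None,fx=k,fy=k,interpolation=cv2.INTER_CUBIC)
    c=cv2.convertScaleAbs(c,alpha=1.3,beta=15)
    for u in range(x-x%10+10,x+w,10):
        cv2.line(c,((u-x)*k+k//2,0),((u-x)*k+k//2,6),(255,0,255),1);cv2.putText(c,str(u),((u-x)*k-8,16),0,.33,(255,0,255))
    for v in range(y-y%10+10,y+h,10):
        cv2.line(c,(0,(v-y)*k+k//2),(6,(v-y)*k+k//2),(255,0,255),1);cv2.putText(c,str(v),(8,(v-y)*k+5),0,.33,(255,0,255))
    return c
C=np.zeros((600,800,3),np.uint8)
def put(c,x,y): C[y:y+c.shape[0],x:x+c.shape[1]]=c
put(crop(t,168,164,128,74,4.5.__int__() if 0 else 4),0,0)
put(crop(t,398,156,50,124,4),600,0)
put(crop(s,170,190,125,60,4),0,300)
cv2.imwrite("pics/c1.png",C)
C[:]=0;put(crop(s,330,165,90,48,8),0,0);cv2.imwrite("pics/c2.png",C[:390])
E
```

```text
(no output)
```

View pics/c1.png

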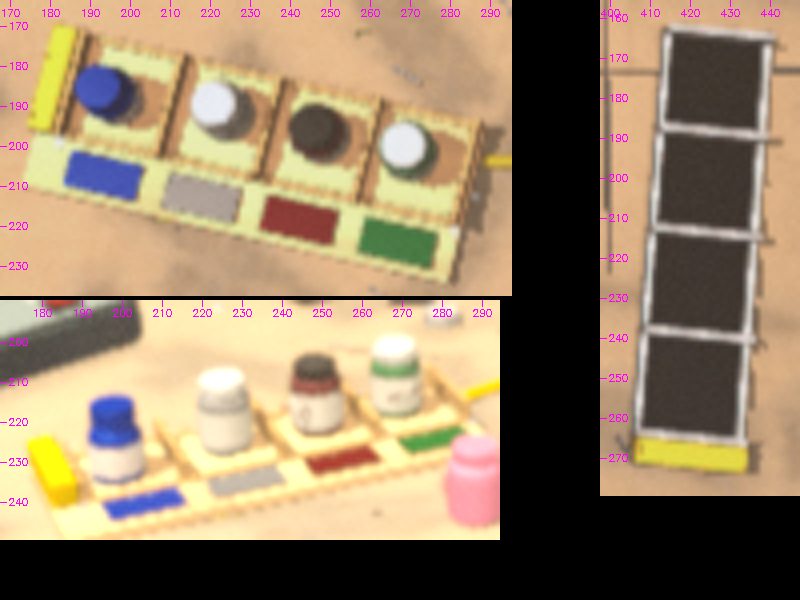

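View pics/c2.png

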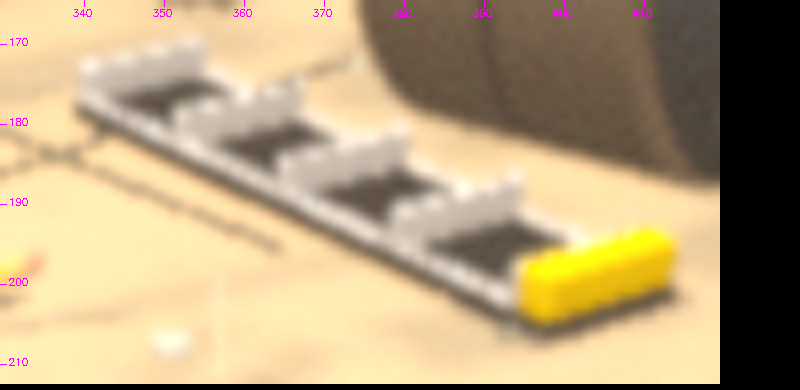

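Both crops agree. The chips, left to right, are blue, grey, red, green. The enlarged crop shows the pink look-alike, a whole pink jar at side (288,235) outside the rack, quite different from the green jar in the rack at side (268,212) / top (268,200). Next I fit the rack poses and heights from both views.

```bash
cat > h.py <<'E'
import numpy as np
from scipy.optimize import least_squares
from scipy.spatial.transform import Rotation as R
CAM={'side':(49.30002531374989,316.4402970344127,191.16563602609827,[-0.24034654,.60122043,.44745286],[-0.23188658,.50583899,.74958021,-.35844811]),
'top':(45.246973074961765,326.30350882649066,207.0675947049221,[.38029368,-.02207784,1.02551649],[.04889713,-.04392408,-.69561749,.71539923])}
def proj(n,P):
    fv,cx,cy,e,q=CAM[n];f=200/np.tan(np.radians(fv/2))
    p=R.from_quat(q).inv().apply(np.atleast_2d(P)-e)
    return np.c_[cx+f*p[:,0]/-p[:,2], cy-f*p[:,1]/-p[:,2]]
def tri(t,s):
    return least_squares(lambda P:np.r_[(proj('top',P)-t).ravel(),(proj('side',P)-s).ravel()],[.6,0,.03])
def world(pose,L):
    x,y,a=pose;c,s=np.cos(a),np.sin(a);L=np.atleast_2d(L)
    return np.c_[x+c*L[:,0]-s*L[:,1],y+s*L[:,0]+c*L[:,1],L[:,2]]
E
python3 - <<'E'
from h import *
np.set_printoptions(precision=4,suppress=True)
ct=np.array([[193.25,207.25],[217.9,212.75],[242.4,218.4],[267.1,224.1]])
cs=np.array([[205.75,240.25],[231.1,234.75],[255.1,229.4],[277.75,224.25]])
for n,a,b in zip("BGRg",ct,cs): r=tri(a,b);print("chip",n,r.x,r.fun)
jt=np.array([[191.75,185],[220.75,189.5],[246.75,196],[268.5,199.75]]);js=np.array([[197.5,215],[225,208.25],[248.75,204.5],[268,200.5]])
J=[]
for n,a,b in zip("BGRg",jt,js): r=tri(a,b);J.append(r.x);print("cap",n,r.x,r.fun)
ys=[.081,.027,-.027,-.081]
def w(p):
    L=[[-.044,y,p[3]] for y in ys];W=world(p[:3],L);return np.r_[(proj('top',W)-ct).ravel(),(proj('side',W)-cs).ravel()]
r=least_squares(w,[.55,.25,0,.01]);print("work",r.x,abs(r.fun).max(),r.fun)
print(world(r.x[:3],[[0,y,.05] for y in ys]))
Tt=np.array([[413.75,163],[441.25,165],[412.5,186.75],[439.25,190],[410.5,212.5],[438.25,215],[408.25,237.5],[436,240.5]])
Ts=np.array([[339.75,172],[354.5,169.25],[351.75,177.9],[366.75,174.5],[364.9,183.9],[380.1,180.1],[378.6,190.1],[394.5,186.4]])
def k(p):
    L=[[sx*p[4],y,p[3]] for y in(-.108,-.054,0,.054) for sx in(1,-1)];W=world(p[:3],L);return np.r_[(proj('top',W)-Tt).ravel(),(proj('side',W)-Ts).ravel()]
q=least_squares(k,[.55,-.25,1.57,.022,.028]);print("carry",q.x,abs(q.fun).max());print(q.fun.reshape(-1,2))
print(world(q.x[:3],[[0,y,.05] for y in(-.081,-.027,.027,.081)]))
E
```

```text
chip B [0.5061 0.2711 0.0117] [-0.1518 -0.1126  0.1755  0.0461]
chip G [0.496  0.2181 0.0113] [-0.2443 -0.192   0.2989  0.068 ]
chip R [0.4855 0.1654 0.0114] [-0.3215 -0.2672  0.4159  0.0806]
chip g [0.4751 0.1126 0.0116] [-0.4924 -0.4318  0.6731  0.1085]
cap B [0.5473 0.2657 0.0517] [-0.1938 -0.1385  0.2321  0.0661]
cap G [0.5396 0.2054 0.053 ] [-0.3384 -0.2581  0.4331  0.1064]
cap R [0.5283 0.1521 0.0511] [-0.6079 -0.4917  0.8221  0.1727]
cap g [0.5215 0.1065 0.0512] [-0.3963 -0.3357  0.5621  0.1024]
work [ 0.5339  0.1833 -0.1932  0.0115] 0.7953576308694892 [-0.1974 -0.1593 -0.3613 -0.1531 -0.2876 -0.2772 -0.3258 -0.4316  0.0766
  0.1581  0.2376  0.027   0.4447  0.0338  0.7954  0.1069]
[[0.5494 0.2628 0.05  ]
 [0.539  0.2098 0.05  ]
 [0.5287 0.1569 0.05  ]
 [0.5183 0.1039 0.05  ]]
carry [ 0.5045 -0.2179  1.5023  0.0253  0.0285] 1.026838706156724
[[ 0.2387 -1.0268]
 [-0.4257 -0.5119]
 [-0.3782  0.1413]
 [-0.1085 -0.5514]
 [-0.2712 -0.3431]
 [-0.8147 -0.2424]
 [ 0.0593  0.2772]
 [-0.295  -0.0777]
 [ 0.1206  0.5288]
 [ 0.7291 -0.3786]
 [ 0.3108  0.2368]
 [ 0.8676 -0.2819]
 [ 0.2019  0.2362]
 [ 0.7483 -0.1717]
 [ 0.486   0.4694]
 [ 0.5101 -0.3597]]
[[ 0.5853 -0.2234  0.05  ]
 [ 0.5314 -0.2197  0.05  ]
 [ 0.4776 -0.216   0.05  ]
 [ 0.4237 -0.2123  0.05  ]]
```

```bash
cat >> h.py <<'E'
JAR={'B':(.5473,.2657),'G':(.5396,.2054),'R':(.5283,.1521),'g':(.5215,.1065)}
PL={'B':(.5853,-.2234),'G':(.5314,-.2197),'R':(.4776,-.216),'g':(.4237,-.2123)}
def go(x,y,z,yaw):
    """tool-frame shift in cm and turn in deg to the target"""
    from plant import readout
    s=readout.get_state();M=R.from_quat(s['tcp_rot']);a=np.degrees(np.arctan2(*M.as_matrix()[1::-1,1]))
    d=M.inv().apply(np.array([x,y,z])-s['eef_pos'])*100
    t=-((yaw-a+90)%180-90)
    M2=M*R.from_euler('x',t,degrees=True);d2=M2.inv().apply(np.array([x,y,z])-s['eef_pos'])*100
    print('t',round(s['time'],2),'pos',s['eef_pos'].round(4),'yawY',a.round(2),'q6',s['qpos'][5].round(2),'tilt x',M.as_matrix()[:,0].round(3))
    print('shift now-axes',d.round(2),'turn',round(t,2),'shift after-turn axes',d2.round(2),'F',s['contact_force'].round(1),'op',round(s['opening'],3))
E
python3 -c "
from h import *
go(.5,-.22,.12,-11.1);go(*JAR['B'],.12,-11.1)
from plant import readout
print(readout.get_state()['qpos'])"
```

```text
t 0.1 pos [ 0.2255 -0.6356  0.23  ] yawY -70.48 q6 -0.15 tilt x [-0.     0.002 -1.   ]
shift now-axes [ 11.08 -29.97 -39.75] turn -59.38 shift after-turn axes [ 11.08  18.94 -46.04] F [ 0.5 -0.1 -0.3] op 0.998
t 0.1 pos [ 0.2255 -0.6356  0.23  ] yawY -70.48 q6 -0.15 tilt x [-0.     0.002 -1.   ]
shift now-axes [ 11.18 -74.17 -60.44] turn -59.38 shift after-turn axes [ 11.18  14.23 -94.61] F [ 0.5 -0.1 -0.3] op 0.998
[-1.38000997e+00  2.87122815e-01  1.57807157e+00  1.07382023e-05
  1.27859594e+00 -1.49975308e-01]
```

Call:
drive_tool:
  steps:
    - [0.4, -2.9, -3.8, 0, 0.65]
    - [0.4, -2.9, -3.8, 0, 0.65]
    - [0.4, -2.9, -3.8, 0, 0.65]
    - [0.4, -2.9, -3.8, 0, 0.65]
    - [0.4, -2.9, -3.8, 0, 0.65]
    - [0.4, -2.9, -3.8, 0, 0.65]
    - [0.4, -2.9, -3.8, 0, 0.65]
    - [0.4, -2.9, -3.8, 0, 0.65]
    - [0.4, -2.9, -3.8, 0, 0.65]
    - [0.4, -2.9, -3.8, 0, 0.65]
  force: 30

```text
time: 1.1
eef_pos: [0.4874, -0.2338, 0.1909]
tcp_rot: [-0.697, -0.12, 0.697, -0.12]
contact_force: [-0.3, 0.0, -0.5]
opening: 0.658
```

Call:
drive_tool:
  steps:
    - [0, 0, 0, -7.4, 0.65]
    - [0, 0, 0, -7.4, 0.65]
    - [0, 0, 0, -7.4, 0.65]
    - [0, 0, 0, -7.4, 0.65]
    - [0, 0, 0, -7.4, 0.65]
    - [0, 0, 0, -7.4, 0.65]
    - [0, 0, 0, -7.4, 0.65]
    - [0, 0, 0, -7.4, 0.65]
    - [0, 0, 0, 0, 0.65]
    - [0, 0, 0, 0, 0.65]

```text
time: 2.1
eef_pos: [0.4866, -0.2357, 0.191]
tcp_rot: [-0.547, -0.448, 0.547, -0.447]
contact_force: [0.3, -0.1, 0.5]
opening: 0.648
```

```bash
python3 -c "
from h import *
go(*JAR['B'],.10,-11.1)"
```

```text
t 2.1 pos [ 0.4866 -0.2357  0.191 ] yawY -11.43 q6 -0.44 tilt x [-0.001  0.    -1.   ]
shift now-axes [  9.11  -3.98 -50.34] turn -0.33 shift after-turn axes [  9.11  -3.69 -50.37] F [ 0.3 -0.1  0.5] op 0.648
```

Call:
drive_tool:
  steps:
    - [0.6, -0.4, -4.8, 0, 0.65]
    - [0.6, -0.4, -4.8, 0, 0.65]
    - [0.6, -0.4, -4.8, 0, 0.65]
    - [0.6, -0.4, -4.8, 0, 0.65]
    - [0.6, -0.4, -4.8, 0, 0.65]
    - [0.6, -0.4, -4.8, 0, 0.65]
    - [0.6, -0.4, -4.8, 0, 0.65]
    - [0.6, -0.4, -4.8, 0, 0.65]
    - [0.6, -0.4, -4.8, 0, 0.65]
    - [0.6, -0.4, -4.8, 0, 0.65]

```text
time: 3.1
eef_pos: [0.5414, 0.2448, 0.1311]
tcp_rot: [0.547, 0.448, -0.547, 0.448]
contact_force: [0.5, 0.1, 0.5]
opening: 0.649
```

Call:
drive_tool:
  steps:
    - [0.5, 0, -2.3, 0, 0.65]
    - [0, 0, 0, 0, 0.65]
    - [0, 0, 0, 0, 0.65]
    - [0, 0, 0, 0, 0.65]

```text
time: 3.5
eef_pos: [0.546, 0.2643, 0.1264]
tcp_rot: [-0.547, -0.448, 0.547, -0.448]
contact_force: [0.5, -1.5, -0.7]
opening: 0.652
```

```bash
python3 -c "
from h import *
import cv2
from plant import read_camera
go(*JAR['B'],.014,-11.1)
S=read_camera('side')['frame'];T=read_camera('top')['frame']
f=lambda a:cv2.resize(a,None,fx=3,fy=3,interpolation=2)[:,:,::-1]
import numpy as np
cv2.imwrite('pics/h1.png',np.hstack([f(S[120:260,160:290]),f(T[120:260,150:280])]))"
```

```text
t 3.5 pos [0.546  0.2643 0.1264] yawY -11.38 q6 0.48 tilt x [-0. -0. -1.]
shift now-axes [11.24  0.1  -0.17] turn -0.28 shift after-turn axes [11.24  0.1  -0.17] F [ 0.5 -1.5 -0.7] op 0.652
```

View pics/h1.png

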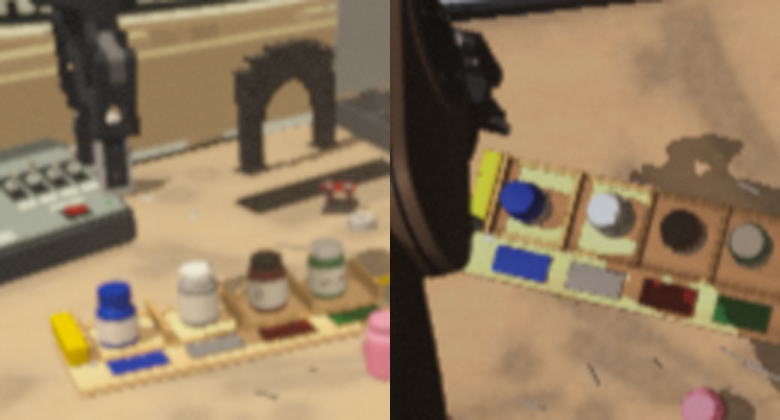

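```bash
python3 -c "
from h import *
for z in (.126,.16,.2): print(proj('side',[.546,.2643,z]),proj('top',[.546,.2643,z]))
print(proj('top',[.548,.2657,.05]),proj('side',[.546,.2643,.05]))"
```

```text
[[195.42948205 181.85621234]] [[181.22530532 178.6830269 ]]
[[193.87995415 165.92307155]] [[175.58685927 175.17450457]]
[[191.99671605 146.5585298 ]] [[168.37585735 170.68745955]]
[[191.82959891 184.69093933]] [[198.73361643 215.83123036]]
```

The gripper sits over the blue jar: the TCP's projected position, side (195,182), matches what the camera shows. I'll descend and grip.

Call:
drive_tool:
  steps:
    - [3.5, 0.1, -0.2, -0.3, 0.65]
    - [3.5, 0, 0, 0, 0.65]
    - [2.2, 0, 0, 0, 0.65]
    - [1.2, 0, 0, 0, 0.65]
    - [0.8, 0, 0, 0, 0.65]
    - [0, 0, 0, 0, 0.65]
    - [0, 0, 0, 0, 0.65]

```text
time: 4.3
eef_pos: [0.5484, 0.2672, 0.0157]
tcp_rot: [0.546, 0.449, -0.545, 0.45]
contact_force: [0.0, -0.5, 0.8]
opening: 0.653
```

Call:
drive_tool:
  steps:
    - [0, 0, 0, 0, 0.2]
    - [0, 0, 0, 0, 0.2]
    - [0, 0, 0, 0, 0.2]
    - [0, 0, 0, 0, 0.2]
    - [0, 0, 0, 0, 0.2]
    - [0, 0, 0, 0, 0.2]

```text
time: 4.9
eef_pos: [0.5483, 0.2674, 0.0158]
tcp_rot: [0.546, 0.45, -0.545, 0.45]
contact_force: [0.3, -0.2, 6.2]
opening: 0.324
```

Call:
drive_tool:
  steps:
    - [-0.5, 0, 0, 0, 0.2]
    - [-1.5, 0, 0, 0, 0.2]
    - [-3, 0, 0, 0, 0.2]
    - [-3, 0, 0, 0, 0.2]
    - [0, 0, 0, 0, 0.2]
    - [0, 0, 0, 0, 0.2]

```text
time: 5.5
eef_pos: [0.5477, 0.2672, 0.0957]
tcp_rot: [0.546, 0.45, -0.545, 0.45]
contact_force: [-0.6, 0.8, -0.9]
opening: 0.323
```

```bash
cat > snap.py <<'E'
import sys,cv2,numpy as np
from plant import read_camera
n,su,sv,tu,tv=sys.argv[1],*map(int,sys.argv[2:6])
f=lambda a,u,v:cv2.resize(a[max(v-60,0):v+60,u-64:u+64],None,fx=3,fy=3,interpolation=2)[:,:,::-1]
S=read_camera('side')['frame'];T=read_camera('top')['frame']
cv2.imwrite(f'pics/{n}.png',np.hstack([f(S,su,sv),f(T,tu,tv)]))
E
python3 -c "
from h import *
go(*PL['B'],.08,-93.9)"; python3 snap.py lift 210 190 210 190
```

```text
t 5.5 pos [0.5477 0.2672 0.0957] yawY -10.97 q6 0.48 tilt x [ 0.002  0.001 -1.   ]
shift now-axes [ 1.54 13.02 47.46] turn 82.93 shift after-turn axes [ 1.54 48.7  -7.08] F [-0.6  0.8 -0.9] op 0.323
```

View pics/lift.png

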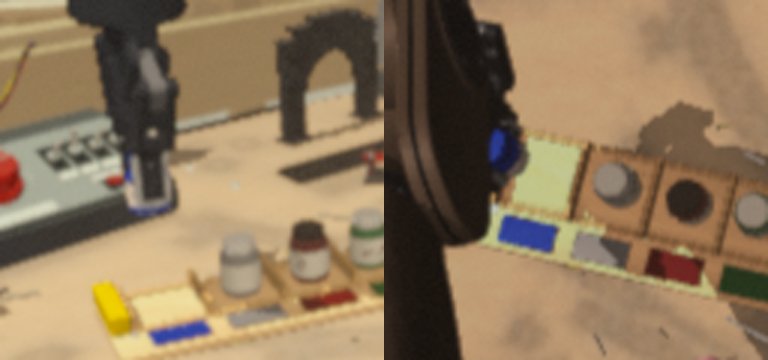

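The blue jar is lifted, upright in the jaws, and its place is empty. I'll carry it over.

Call:
drive_tool:
  steps:
    - [0, 1.3, 4.7, 0, 0.2]
    - [0, 1.3, 4.7, 0, 0.2]
    - [0, 1.3, 4.7, 0, 0.2]
    - [0, 1.3, 4.7, 0, 0.2]
    - [0, 1.3, 4.7, 0, 0.2]
    - [0, 1.3, 4.7, 0, 0.2]
    - [0, 1.3, 4.7, 0, 0.2]
    - [0, 1.3, 4.7, 0, 0.2]
    - [0, 1.3, 4.7, 0, 0.2]
    - [0, 0, 0, 7.6, 0.2]

```text
time: 6.6
eef_pos: [0.5811, -0.1761, 0.0931]
tcp_rot: [-0.575, -0.41, 0.576, -0.41]
contact_force: [0.9, 0.8, -0.5]
opening: 0.317
```

Call:
drive_tool:
  steps:
    - [0, 0, 0, 7.5, 0.2]
    - [0, 0, 0, 7.5, 0.2]
    - [0, 0, 0, 7.5, 0.2]
    - [0, 0, 0, 7.5, 0.2]
    - [0, 0, 0, 7.5, 0.2]
    - [0, 0, 0, 7.5, 0.2]
    - [0, 0, 0, 7.5, 0.2]
    - [0, 0, 0, 7.5, 0.2]
    - [0, 0, 0, 7.5, 0.2]
    - [0, 0, 0, 7.5, 0.2]

```text
time: 7.6
eef_pos: [0.5804, -0.1699, 0.0922]
tcp_rot: [-0.705, 0.023, 0.708, 0.025]
contact_force: [0.4, 0.5, -0.4]
opening: 0.323
```

```bash
python3 -c "
from h import *
go(*PL['B'],.08,-93.9)"
```

```text
t 7.6 pos [ 0.5804 -0.1699  0.0922] yawY -93.89 q6 1.19 tilt x [-0.004  0.002 -1.   ]
shift now-axes [ 1.21  5.31 -0.86] turn 0.01 shift after-turn axes [ 1.21  5.31 -0.86] F [ 0.4  0.5 -0.4] op 0.323
```

Call:
drive_tool:
  steps:
    - [0, 2.7, -0.4, 0, 0.2]
    - [0, 2.6, -0.4, 0, 0.2]
    - [2, 0, 0, 0, 0.2]
    - [2, 0, 0, 0, 0.2]
    - [0, 0, 0, 0, 0.2]
    - [0, 0, 0, 0, 0.2]

```text
time: 8.2
eef_pos: [0.5853, -0.2232, 0.0527]
tcp_rot: [-0.706, 0.021, 0.708, 0.023]
contact_force: [-0.4, 0.2, -1.0]
opening: 0.324
```

```bash
python3 -c "
from h import *
go(*PL['B'],.016,-93.9);print(proj('side',[.585,-.223,.05]),proj('top',[.585,-.223,.05]))"; python3 snap.py place1 355 170 425 170
```

```text
t 8.2 pos [ 0.5853 -0.2232  0.0527] yawY -93.57 q6 1.11 tilt x [-0.003  0.002 -1.   ]
shift now-axes [ 3.67  0.02 -0.02] turn 0.33 shift after-turn axes [ 3.67  0.02 -0.02] F [-0.4  0.2 -1. ] op 0.324
[[354.06918105 165.18727185]] [[428.71094889 173.45495231]]
```

View pics/place1.png

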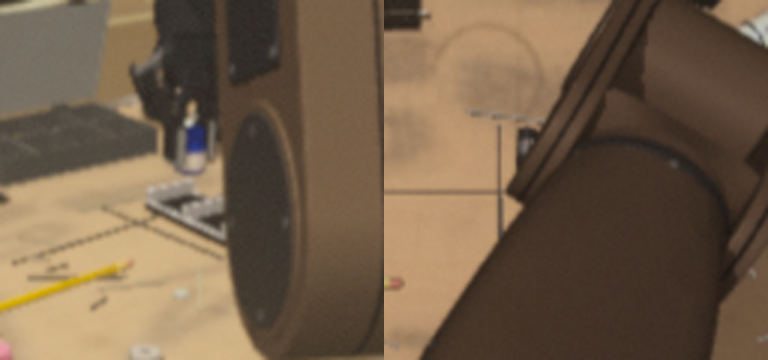

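The blue jar hangs above the far place: its base is at side (356,167) as predicted, and the rack's far end is right below it. I'll lower it gently.

Call:
drive_tool:
  steps:
    - [1.5, 0, 0, 0.3, 0.2]
    - [1.2, 0, 0, 0, 0.2]
    - [0.5, 0, 0, 0, 0.2]
    - [0.3, 0, 0, 0, 0.2]
    - [0.1, 0, 0, 0, 0.2]
    - [0, 0, 0, 0, 0.2]
    - [0, 0, 0, 0, 0.2]

```text
time: 9.0
eef_pos: [0.5867, -0.2241, 0.0188]
tcp_rot: [0.707, -0.024, -0.706, -0.024]
contact_force: [-0.2, 0.4, 0.9]
opening: 0.326
```

```bash
python3 -c "
from h import *
go(*PL['B'],.016,-93.9)"
```

```text
t 9.0 pos [ 0.5867 -0.2241  0.0188] yawY -93.87 q6 1.11 tilt x [ 0.001 -0.    -1.   ]
shift now-axes [ 0.28 -0.06  0.14] turn 0.03 shift after-turn axes [ 0.28 -0.06  0.14] F [-0.2  0.4  0.9] op 0.326
```

Call:
drive_tool:
  steps:
    - [0.1, 0, 0.1, 0, 0.2]
    - [0.1, 0, 0, 0, 0.2]
    - [0.1, 0, 0, 0, 0.2]
    - [0, 0, 0, 0, 0.2]

```text
time: 9.4
eef_pos: [0.5854, -0.2238, 0.0158]
tcp_rot: [-0.707, 0.024, 0.707, 0.024]
contact_force: [-1.4, 0.5, 2.9]
opening: 0.325
```

Call:
drive_tool:
  steps:
    - [0, 0, 0, 0, 0.6]
    - [0, 0, 0, 0, 0.6]
    - [0, 0, 0, 0, 0.6]
    - [0, 0, 0, 0, 0.6]
    - [-1, 0, 0, 0, 0.6]
    - [-2.5, 0, 0, 0, 0.6]
    - [-3.5, 0, 0, 0, 0.6]
    - [-3, 0, 0, 0, 0.6]
    - [0, 0, 0, 0, 0.6]

```text
time: 10.3
eef_pos: [0.5888, -0.2257, 0.1223]
tcp_rot: [0.71, -0.026, -0.703, -0.022]
contact_force: [-1.0, -0.3, 1.3]
opening: 0.599
```

```bash
python3 snap.py rel1 355 180 425 170; python3 -c "
from h import *
go(*JAR['G'],.10,-11.1)"
```

```text
t 10.4 pos [ 0.586  -0.2241  0.117 ] yawY -93.87 q6 1.11 tilt x [ 0.002 -0.001 -1.   ]
shift now-axes [  1.63 -42.55   7.53] turn -82.77 shift after-turn axes [  1.63 -12.83 -41.26] F [-0.5 -0.1 -0.9] op 0.595
```

View pics/rel1.png

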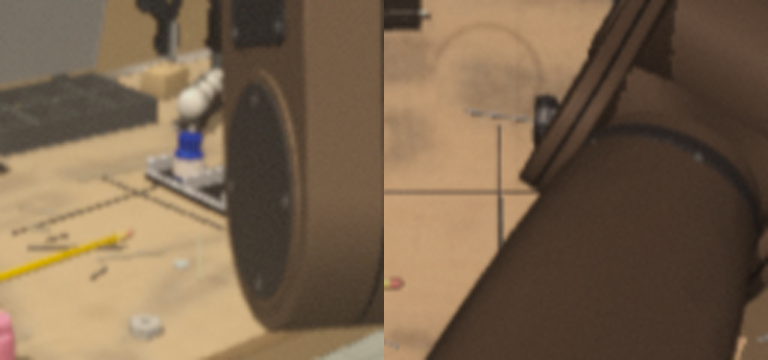

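The blue jar stands upright in the far place (side crop (188,160)). Grey jar next.

Call:
drive_tool:
  steps:
    - [0, -4.3, 0.75, 0, 0.65]
    - [0, -4.3, 0.75, 0, 0.65]
    - [0, -4.3, 0.75, 0, 0.65]
    - [0, -4.3, 0.75, 0, 0.65]
    - [0, -4.3, 0.75, 0, 0.65]
    - [0, -4.3, 0.75, 0, 0.65]
    - [0, -4.3, 0.75, 0, 0.65]
    - [0, -4.3, 0.75, 0, 0.65]
    - [0, -4.3, 0.75, 0, 0.65]
    - [0, -3.9, 0.75, 0, 0.65]

```text
time: 11.4
eef_pos: [0.5375, 0.208, 0.1135]
tcp_rot: [-0.706, 0.024, 0.708, 0.024]
contact_force: [0.3, -0.8, -0.7]
opening: 0.647
```

Call:
drive_tool:
  steps:
    - [0, 0, 0, -8.28, 0.65]
    - [0, 0, 0, -8.28, 0.65]
    - [0, 0, 0, -8.28, 0.65]
    - [0, 0, 0, -8.28, 0.65]
    - [0, 0, 0, -8.28, 0.65]
    - [0, 0, 0, -8.28, 0.65]
    - [0, 0, 0, -8.28, 0.65]
    - [0, 0, 0, -8.28, 0.65]
    - [0, 0, 0, -8.28, 0.65]
    - [0, 0, 0, -8.28, 0.65]

```text
time: 12.4
eef_pos: [0.5379, 0.206, 0.1133]
tcp_rot: [-0.543, -0.452, 0.546, -0.45]
contact_force: [0.4, -0.3, 0.7]
opening: 0.648
```

Call:
drive_tool:
  steps:
    - [0, 0, 0, 0, 0.65]
    - [0, 0, 0, 0, 0.65]

```text
time: 12.6
eef_pos: [0.5385, 0.2061, 0.1141]
tcp_rot: [-0.546, -0.449, 0.547, -0.448]
contact_force: [0.5, 0.2, -0.2]
opening: 0.649
```

```bash
python3 -c "
from h import *
go(*JAR['G'],.014,-11.1)"
```

```text
t 12.6 pos [0.5385 0.2061 0.1141] yawY -11.25 q6 0.39 tilt x [-0.002 -0.    -1.   ]
shift now-axes [10.    0.15  0.04] turn -0.15 shift after-turn axes [10.    0.15  0.04] F [ 0.5  0.2 -0.2] op 0.649
```

Call:
drive_tool:
  steps:
    - [3, 0.15, 0, -0.1, 0.65]
    - [3, 0, 0, 0, 0.65]
    - [2.2, 0, 0, 0, 0.65]
    - [1.2, 0, 0, 0, 0.65]
    - [0.6, 0, 0, 0, 0.65]
    - [0, 0, 0, 0, 0.65]
    - [0, 0, 0, 0, 0.65]

```text
time: 13.3
eef_pos: [0.5417, 0.2062, 0.0164]
tcp_rot: [0.546, 0.449, -0.545, 0.45]
contact_force: [0.4, -1.4, -0.1]
opening: 0.649
```

Call:
drive_tool:
  steps:
    - [0, 0, 0, 0, 0.2]
    - [0, 0, 0, 0, 0.2]
    - [0, 0, 0, 0, 0.2]
    - [0, 0, 0, 0, 0.2]
    - [0, 0, 0, 0, 0.2]
    - [0, 0, 0, 0, 0.2]

```text
time: 13.9
eef_pos: [0.5418, 0.2062, 0.0167]
tcp_rot: [0.546, 0.45, -0.545, 0.45]
contact_force: [-0.4, 0.9, 5.1]
opening: 0.324
```

Call:
drive_tool:
  steps:
    - [-0.5, 0, 0, 0, 0.2]
    - [-1.5, 0, 0, 0, 0.2]
    - [-3, 0, 0, 0, 0.2]
    - [-3, 0, 0, 0, 0.2]
    - [0, 0, 0, 0, 0.2]
    - [0, 0, 0, 0, 0.2]

```text
time: 14.5
eef_pos: [0.5412, 0.2061, 0.0966]
tcp_rot: [0.546, 0.45, -0.545, 0.45]
contact_force: [-0.2, 0.0, -0.6]
opening: 0.323
```

```bash
python3 -c "
from h import *
go(*PL['G'],.08,-93.9)"
```

```text
t 14.5 pos [0.5412 0.2061 0.0966] yawY -10.97 q6 0.38 tilt x [ 0.002  0.    -1.   ]
shift now-axes [ 1.64  7.14 41.99] turn 82.93 shift after-turn axes [ 1.64 42.55 -1.91] F [-0.2  0.  -0.6] op 0.323
```

Gripped with the same opening, 0.323. I'll carry it over the second place.

Call:
drive_tool:
  steps:
    - [0, 0.7, 4.2, 0, 0.2]
    - [0, 0.7, 4.2, 0, 0.2]
    - [0, 0.7, 4.2, 0, 0.2]
    - [0, 0.7, 4.2, 0, 0.2]
    - [0, 0.7, 4.2, 0, 0.2]
    - [0, 0.7, 4.2, 0, 0.2]
    - [0, 0.7, 4.2, 0, 0.2]
    - [0, 0.7, 4.2, 0, 0.2]
    - [0, 0.7, 4.2, 0, 0.2]
    - [0, 0.8, 4.2, 0, 0.2]

```text
time: 15.5
eef_pos: [0.5289, -0.2208, 0.0934]
tcp_rot: [-0.545, -0.451, 0.546, -0.449]
contact_force: [0.5, -0.4, -0.1]
opening: 0.324
```

Call:
drive_tool:
  steps:
    - [0, 0, 0, 8.3, 0.2]
    - [0, 0, 0, 8.3, 0.2]
    - [0, 0, 0, 8.3, 0.2]
    - [0, 0, 0, 8.3, 0.2]
    - [0, 0, 0, 8.3, 0.2]
    - [0, 0, 0, 8.3, 0.2]
    - [0, 0, 0, 8.3, 0.2]
    - [0, 0, 0, 8.3, 0.2]
    - [0, 0, 0, 8.3, 0.2]
    - [0, 0, 0, 8.2, 0.2]

```text
time: 16.5
eef_pos: [0.5292, -0.219, 0.0933]
tcp_rot: [-0.705, 0.025, 0.708, 0.027]
contact_force: [0.7, 0.2, -0.2]
opening: 0.321
```

Call:
drive_tool:
  steps:
    - [1, 0, 0, 0, 0.2]
    - [1, 0, 0, 0, 0.2]
    - [0, 0, 0, 0, 0.2]
    - [0, 0, 0, 0, 0.2]

```text
time: 16.9
eef_pos: [0.5298, -0.2194, 0.074]
tcp_rot: [-0.706, 0.023, 0.707, 0.024]
contact_force: [-0.2, -0.5, 0.1]
opening: 0.323
```

```bash
python3 -c "
from h import *
go(*PL['G'],.017,-93.9)"
```

```text
t 16.9 pos [ 0.5298 -0.2194  0.074 ] yawY -93.8 q6 1.07 tilt x [-0.002  0.001 -1.   ]
shift now-axes [ 5.7   0.03 -0.17] turn 0.1 shift after-turn axes [ 5.7   0.03 -0.17] F [-0.2 -0.5  0.1] op 0.323
```

Call:
drive_tool:
  steps:
    - [2, 0, -0.15, 0, 0.2]
    - [2, 0, 0, 0, 0.2]
    - [0.8, 0, 0, 0, 0.2]
    - [0.4, 0, 0, 0, 0.2]
    - [0.2, 0, 0, 0, 0.2]
    - [0.1, 0, 0, 0, 0.2]
    - [0.1, 0, 0, 0, 0.2]
    - [0.1, 0, 0, 0, 0.2]
    - [0, 0, 0, 0, 0.2]
    - [0, 0, 0, 0, 0.2]

```text
time: 17.9
eef_pos: [0.5321, -0.22, 0.0185]
tcp_rot: [0.707, -0.024, -0.707, -0.024]
contact_force: [0.5, 0.2, 0.3]
opening: 0.324
```

Call:
drive_tool:
  steps:
    - [0.1, 0, 0, 0, 0.2]
    - [0.1, 0, 0, 0, 0.2]
    - [0.05, 0, 0, 0, 0.2]
    - [0, 0, 0, 0, 0.2]

```text
time: 18.3
eef_pos: [0.5322, -0.2201, 0.0167]
tcp_rot: [-0.707, 0.024, 0.707, 0.024]
contact_force: [-2.2, 2.4, 5.7]
opening: 0.325
```

Call:
drive_tool:
  steps:
    - [0, 0, 0, 0, 0.6]
    - [0, 0, 0, 0, 0.6]
    - [0, 0, 0, 0, 0.6]
    - [0, 0, 0, 0, 0.6]
    - [-1, 0, 0, 0, 0.6]
    - [-2.5, 0, 0, 0, 0.6]
    - [-3.5, 0, 0, 0, 0.6]
    - [-3, 0, 0, 0, 0.6]
    - [0, 0, 0, 0, 0.6]

```text
time: 19.2
eef_pos: [0.5353, -0.2219, 0.1223]
tcp_rot: [0.71, -0.026, -0.703, -0.022]
contact_force: [0.2, -0.6, 0.1]
opening: 0.6
```

```bash
python3 -c "
from h import *
go(*JAR['R'],.10,-11.1)"
```

```text
t 19.2 pos [ 0.5353 -0.2219  0.1223] yawY -93.87 q6 1.07 tilt x [ 0.01  -0.006 -1.   ]
shift now-axes [  2.   -37.28   3.24] turn -82.77 shift after-turn axes [  2.    -7.91 -36.58] F [ 0.2 -0.6  0.1] op 0.6
```

Call:
drive_tool:
  steps:
    - [0.1, -3.7, 0.3, 0, 0.65]
    - [0, -3.7, 0.3, 0, 0.65]
    - [0, -3.7, 0.3, 0, 0.65]
    - [0, -3.7, 0.3, 0, 0.65]
    - [0, -3.7, 0.3, 0, 0.65]
    - [0, -3.7, 0.3, 0, 0.65]
    - [0, -3.7, 0.3, 0, 0.65]
    - [0, -3.7, 0.3, 0, 0.65]
    - [0, -3.7, 0.3, 0, 0.65]
    - [0, -3.7, 0.3, 0, 0.65]

```text
time: 20.2
eef_pos: [0.5265, 0.1527, 0.1146]
tcp_rot: [-0.707, 0.024, 0.707, 0.024]
contact_force: [0.4, -0.8, 0.9]
opening: 0.647
```

Call:
drive_tool:
  steps:
    - [0, 0, 0, -8.28, 0.65]
    - [0, 0, 0, -8.28, 0.65]
    - [0, 0, 0, -8.28, 0.65]
    - [0, 0, 0, -8.28, 0.65]
    - [0, 0, 0, -8.28, 0.65]
    - [0, 0, 0, -8.28, 0.65]
    - [0, 0, 0, -8.28, 0.65]
    - [0, 0, 0, -8.28, 0.65]
    - [0, 0, 0, -8.28, 0.65]
    - [0, 0, 0, -8.28, 0.65]

```text
time: 21.2
eef_pos: [0.5267, 0.1512, 0.1145]
tcp_rot: [-0.544, -0.451, 0.545, -0.451]
contact_force: [-0.4, -0.3, -0.5]
opening: 0.646
```

Call:
drive_tool:
  steps:
    - [0, 0, 0, 0, 0.65]
    - [0, 0, 0, 0, 0.65]

```text
time: 21.4
eef_pos: [0.5268, 0.1512, 0.1146]
tcp_rot: [-0.546, -0.449, 0.547, -0.448]
contact_force: [0.0, 0.2, -0.3]
opening: 0.649
```

```bash
python3 -c "
from h import *
go(*JAR['R'],.014,-11.1)";python3 snap.py red 240 190 240 190
```

```text
t 21.4 pos [0.5268 0.1512 0.1146] yawY -11.25 q6 0.29 tilt x [-0.001 -0.    -1.   ]
shift now-axes [10.06  0.13 -0.12] turn -0.15 shift after-turn axes [10.06  0.13 -0.12] F [ 0.   0.2 -0.3] op 0.649
```

View pics/red.png

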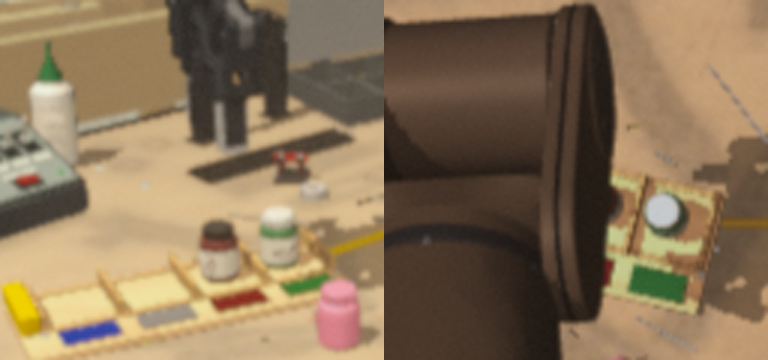

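Red (side crop (219,252)) and green remain. The blue and grey places are empty, and the gripper is over the red jar.

Call:
drive_tool:
  steps:
    - [3, 0.1, -0.1, -0.1, 0.65]
    - [3, 0, 0, 0, 0.65]
    - [2.2, 0, 0, 0, 0.65]
    - [1.2, 0, 0, 0, 0.65]
    - [0.6, 0, 0, 0, 0.65]
    - [0, 0, 0, 0, 0.65]
    - [0, 0, 0, 0, 0.65]

```text
time: 22.2
eef_pos: [0.5293, 0.1522, 0.0159]
tcp_rot: [0.546, 0.449, -0.545, 0.45]
contact_force: [0.5, -0.5, 0.1]
opening: 0.652
```

Call:
drive_tool:
  steps:
    - [0, 0, 0, 0, 0.2]
    - [0, 0, 0, 0, 0.2]
    - [0, 0, 0, 0, 0.2]
    - [0, 0, 0, 0, 0.2]
    - [0, 0, 0, 0, 0.2]
    - [0, 0, 0, 0, 0.2]

```text
time: 22.8
eef_pos: [0.5293, 0.1522, 0.0161]
tcp_rot: [0.546, 0.449, -0.545, 0.45]
contact_force: [-0.8, -0.0, 5.7]
opening: 0.329
```

Call:
drive_tool:
  steps:
    - [-0.5, 0, 0, 0, 0.2]
    - [-1.5, 0, 0, 0, 0.2]
    - [-3, 0, 0, 0, 0.2]
    - [-3, 0, 0, 0, 0.2]
    - [0, 0, 0, 0, 0.2]
    - [0, 0, 0, 0, 0.2]

```text
time: 23.4
eef_pos: [0.5287, 0.1521, 0.0961]
tcp_rot: [0.546, 0.449, -0.545, 0.45]
contact_force: [0.0, -0.7, -0.4]
opening: 0.322
```

```bash
python3 -c "
from h import *
go(*PL['R'],.08,-93.9)"
```

```text
t 23.4 pos [0.5287 0.1521 0.0961] yawY -10.97 q6 0.29 tilt x [ 0.002  0.    -1.   ]
shift now-axes [ 1.59  1.99 37.11] turn 82.93 shift after-turn axes [ 1.59 37.07  2.6 ] F [ 0.  -0.7 -0.4] op 0.322
```

Call:
drive_tool:
  steps:
    - [0, 0.2, 3.7, 0, 0.2]
    - [0, 0.2, 3.7, 0, 0.2]
    - [0, 0.2, 3.7, 0, 0.2]
    - [0, 0.2, 3.7, 0, 0.2]
    - [0, 0.2, 3.7, 0, 0.2]
    - [0, 0.2, 3.7, 0, 0.2]
    - [0, 0.2, 3.7, 0, 0.2]
    - [0, 0.2, 3.7, 0, 0.2]
    - [0, 0.2, 3.7, 0, 0.2]
    - [0, 0.2, 3.8, 0, 0.2]

```text
time: 24.4
eef_pos: [0.4756, -0.2165, 0.0931]
tcp_rot: [-0.545, -0.451, 0.546, -0.449]
contact_force: [1.5, 0.1, -0.9]
opening: 0.327
```

Call:
drive_tool:
  steps:
    - [0, 0, 0, 8.3, 0.2]
    - [0, 0, 0, 8.3, 0.2]
    - [0, 0, 0, 8.3, 0.2]
    - [0, 0, 0, 8.3, 0.2]
    - [0, 0, 0, 8.3, 0.2]
    - [0, 0, 0, 8.3, 0.2]
    - [0, 0, 0, 8.3, 0.2]
    - [0, 0, 0, 8.3, 0.2]
    - [0, 0, 0, 8.3, 0.2]
    - [0, 0, 0, 8.2, 0.2]

```text
time: 25.4
eef_pos: [0.476, -0.2151, 0.0929]
tcp_rot: [-0.705, 0.025, 0.708, 0.027]
contact_force: [0.5, -0.8, 0.6]
opening: 0.326
```

Call:
drive_tool:
  steps:
    - [1, 0, 0, 0, 0.2]
    - [1, 0, 0, 0, 0.2]
    - [0, 0, 0, 0, 0.2]
    - [0, 0, 0, 0, 0.2]

```text
time: 25.8
eef_pos: [0.4766, -0.2155, 0.0736]
tcp_rot: [-0.706, 0.023, 0.707, 0.024]
contact_force: [-0.1, 0.5, -0.7]
opening: 0.322
```

```bash
python3 -c "
from h import *
go(*PL['R'],.016,-93.9)"
```

```text
t 25.8 pos [ 0.4766 -0.2155  0.0736] yawY -93.81 q6 1.02 tilt x [-0.002  0.001 -1.   ]
shift now-axes [ 5.76  0.05 -0.12] turn 0.09 shift after-turn axes [ 5.76  0.05 -0.12] F [-0.1  0.5 -0.7] op 0.322
```

Call:
drive_tool:
  steps:
    - [2, 0, -0.1, 0, 0.2]
    - [2, 0, 0, 0, 0.2]
    - [0.8, 0, 0, 0, 0.2]
    - [0.4, 0, 0, 0, 0.2]
    - [0.2, 0, 0, 0, 0.2]
    - [0.1, 0, 0, 0, 0.2]
    - [0.1, 0, 0, 0, 0.2]
    - [0.1, 0, 0, 0, 0.2]
    - [0.1, 0, 0, 0, 0.2]
    - [0, 0, 0, 0, 0.2]

```text
time: 26.8
eef_pos: [0.4783, -0.2161, 0.0169]
tcp_rot: [0.707, -0.024, -0.707, -0.024]
contact_force: [-0.1, -0.1, -0.6]
opening: 0.329
```

Call:
drive_tool:
  steps:
    - [0.1, 0, 0, 0, 0.2]
    - [0.05, 0, 0, 0, 0.2]
    - [0, 0, 0, 0, 0.2]

```text
time: 27.1
eef_pos: [0.4785, -0.2161, 0.0161]
tcp_rot: [-0.707, 0.024, 0.707, 0.024]
contact_force: [-1.6, 1.7, 3.6]
opening: 0.324
```

Contact again at the grasp height, 3.6 N. Release.

Call:
drive_tool:
  steps:
    - [0, 0, 0, 0, 0.6]
    - [0, 0, 0, 0, 0.6]
    - [0, 0, 0, 0, 0.6]
    - [0, 0, 0, 0, 0.6]
    - [-1, 0, 0, 0, 0.6]
    - [-2.5, 0, 0, 0, 0.6]
    - [-3.5, 0, 0, 0, 0.6]
    - [-3, 0, 0, 0, 0.6]
    - [0, 0, 0, 0, 0.6]
    - [0, 0, 0, 0, 0.6]

```text
time: 28.1
eef_pos: [0.4787, -0.2163, 0.1165]
tcp_rot: [0.707, -0.024, -0.706, -0.023]
contact_force: [0.2, 0.2, 0.1]
opening: 0.599
```

```bash
python3 -c "
from h import *
go(*JAR['g'],.10,-11.1)"
```

```text
t 28.1 pos [ 0.4787 -0.2163  0.1165] yawY -93.87 q6 1.02 tilt x [ 0.002 -0.001 -1.   ]
shift now-axes [  1.62 -32.5   -2.09] turn -82.77 shift after-turn axes [  1.62  -2.02 -32.51] F [0.2 0.2 0.1] op 0.599
```

Call:
drive_tool:
  steps:
    - [0, -3.25, -0.2, 0, 0.65]
    - [0, -3.25, -0.2, 0, 0.65]
    - [0, -3.25, -0.2, 0, 0.65]
    - [0, -3.25, -0.2, 0, 0.65]
    - [0, -3.25, -0.2, 0, 0.65]
    - [0, -3.25, -0.2, 0, 0.65]
    - [0, -3.25, -0.2, 0, 0.65]
    - [0, -3.25, -0.2, 0, 0.65]
    - [0, -3.25, -0.2, 0, 0.65]
    - [0, -3.25, -0.2, 0, 0.65]

```text
time: 29.1
eef_pos: [0.5187, 0.1082, 0.1133]
tcp_rot: [-0.705, 0.024, 0.708, 0.024]
contact_force: [-0.6, 0.2, 0.6]
opening: 0.646
```

Call:
drive_tool:
  steps:
    - [0, 0, 0, -8.28, 0.65]
    - [0, 0, 0, -8.28, 0.65]
    - [0, 0, 0, -8.28, 0.65]
    - [0, 0, 0, -8.28, 0.65]
    - [0, 0, 0, -8.28, 0.65]
    - [0, 0, 0, -8.28, 0.65]
    - [0, 0, 0, -8.28, 0.65]
    - [0, 0, 0, -8.28, 0.65]
    - [0, 0, 0, -8.28, 0.65]
    - [0, 0, 0, -8.28, 0.65]

```text
time: 30.1
eef_pos: [0.5187, 0.1068, 0.1132]
tcp_rot: [-0.543, -0.452, 0.546, -0.45]
contact_force: [0.3, 0.6, -1.1]
opening: 0.653
```

Call:
drive_tool:
  steps:
    - [0, 0, 0, 0, 0.65]
    - [0, 0, 0, 0, 0.65]

```text
time: 30.3
eef_pos: [0.5192, 0.1068, 0.114]
tcp_rot: [-0.546, -0.449, 0.547, -0.448]
contact_force: [-0.2, 0.2, -0.3]
opening: 0.653
```

```bash
python3 -c "
from h import *
go(*JAR['g'],.014,-11.1)";python3 snap.py green 270 190 425 190
```

```text
t 30.3 pos [0.5192 0.1068 0.114 ] yawY -11.25 q6 0.21 tilt x [-0.003 -0.    -1.   ]
shift now-axes [10.    0.25 -0.02] turn -0.15 shift after-turn axes [10.    0.25 -0.02] F [-0.2  0.2 -0.3] op 0.653
```

View pics/green.png

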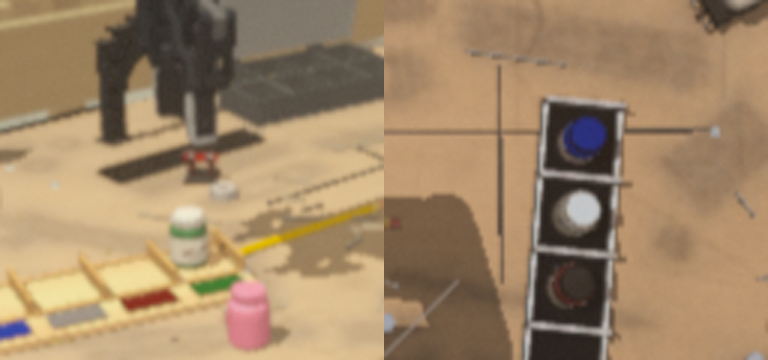

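The top view shows blue, grey and red upright and central in the three far places. The green jar (side crop (188,235), white cap, inside the rack) is under the gripper, and the pink one is well to the side.

Call:
drive_tool:
  steps:
    - [3, 0.2, 0, -0.1, 0.65]
    - [3, 0, 0, 0, 0.65]
    - [2.2, 0, 0, 0, 0.65]
    - [1.2, 0, 0, 0, 0.65]
    - [0.6, 0, 0, 0, 0.65]
    - [0, 0, 0, 0, 0.65]
    - [0, 0, 0, 0, 0.65]

```text
time: 31.1
eef_pos: [0.5231, 0.1065, 0.0164]
tcp_rot: [0.546, 0.449, -0.545, 0.45]
contact_force: [0.3, -0.4, 0.2]
opening: 0.654
```

Call:
drive_tool:
  steps:
    - [0, 0, 0, 0, 0.2]
    - [0, 0, 0, 0, 0.2]
    - [0, 0, 0, 0, 0.2]
    - [0, 0, 0, 0, 0.2]
    - [0, 0, 0, 0, 0.2]
    - [0, 0, 0, 0, 0.2]

```text
time: 31.7
eef_pos: [0.523, 0.1065, 0.0166]
tcp_rot: [0.546, 0.45, -0.545, 0.45]
contact_force: [-1.9, 0.4, 7.0]
opening: 0.324
```

Call:
drive_tool:
  steps:
    - [-0.5, 0, 0, 0, 0.2]
    - [-1.5, 0, 0, 0, 0.2]
    - [-3, 0, 0, 0, 0.2]
    - [-3, 0, 0, 0, 0.2]
    - [0, 0, 0, 0, 0.2]
    - [0, 0, 0, 0, 0.2]

```text
time: 32.3
eef_pos: [0.5227, 0.1065, 0.0967]
tcp_rot: [0.546, 0.449, -0.545, 0.45]
contact_force: [-1.1, -0.3, -1.5]
opening: 0.325
```

```bash
python3 -c "
from h import *
go(*PL['g'],.08,-93.9)"
```

```text
t 32.3 pos [0.5227 0.1065 0.0967] yawY -10.97 q6 0.2 tilt x [ 0.003  0.    -1.   ]
shift now-axes [ 1.64 -3.66 33.18] turn 82.93 shift after-turn axes [ 1.64 32.48  7.72] F [-1.1 -0.3 -1.5] op 0.325
```

Call:
drive_tool:
  steps:
    - [0, -0.35, 3.3, 0, 0.2]
    - [0, -0.35, 3.3, 0, 0.2]
    - [0, -0.35, 3.3, 0, 0.2]
    - [0, -0.35, 3.3, 0, 0.2]
    - [0, -0.35, 3.3, 0, 0.2]
    - [0, -0.35, 3.3, 0, 0.2]
    - [0, -0.35, 3.3, 0, 0.2]
    - [0, -0.35, 3.3, 0, 0.2]
    - [0, -0.35, 3.4, 0, 0.2]
    - [0, -0.35, 3.4, 0, 0.2]

```text
time: 33.3
eef_pos: [0.4229, -0.2132, 0.0938]
tcp_rot: [-0.545, -0.451, 0.546, -0.449]
contact_force: [0.5, 0.2, -0.9]
opening: 0.327
```

Call:
drive_tool:
  steps:
    - [0, 0, 0, 8.3, 0.2]
    - [0, 0, 0, 8.3, 0.2]
    - [0, 0, 0, 8.3, 0.2]
    - [0, 0, 0, 8.3, 0.2]
    - [0, 0, 0, 8.3, 0.2]
    - [0, 0, 0, 8.3, 0.2]
    - [0, 0, 0, 8.3, 0.2]
    - [0, 0, 0, 8.3, 0.2]
    - [0, 0, 0, 8.3, 0.2]
    - [0, 0, 0, 8.2, 0.2]

```text
time: 34.3
eef_pos: [0.4234, -0.2119, 0.0936]
tcp_rot: [-0.706, 0.025, 0.708, 0.027]
contact_force: [0.8, -0.5, -0.8]
opening: 0.319
```

Call:
drive_tool:
  steps:
    - [1, 0, 0, 0, 0.2]
    - [1, 0, 0, 0, 0.2]
    - [0, 0, 0, 0, 0.2]
    - [0, 0, 0, 0, 0.2]

```text
time: 34.7
eef_pos: [0.4239, -0.2123, 0.0742]
tcp_rot: [-0.706, 0.023, 0.707, 0.024]
contact_force: [0.4, -0.1, 0.3]
opening: 0.323
```

```bash
python3 -c "
from h import *
go(*PL['g'],.0165,-93.9)"
```

```text
t 34.7 pos [ 0.4239 -0.2123  0.0742] yawY -93.8 q6 0.96 tilt x [-0.002  0.002 -1.   ]
shift now-axes [5.77 0.01 0.01] turn 0.1 shift after-turn axes [5.77 0.01 0.01] F [ 0.4 -0.1  0.3] op 0.323
```

Call:
drive_tool:
  steps:
    - [2, 0, 0, 0, 0.2]
    - [2, 0, 0, 0, 0.2]
    - [0.8, 0, 0, 0, 0.2]
    - [0.4, 0, 0, 0, 0.2]
    - [0.2, 0, 0, 0, 0.2]
    - [0.1, 0, 0, 0, 0.2]
    - [0.1, 0, 0, 0, 0.2]
    - [0.1, 0, 0, 0, 0.2]
    - [0.1, 0, 0, 0, 0.2]
    - [0, 0, 0, 0, 0.2]

```text
time: 35.7
eef_pos: [0.4246, -0.2128, 0.0174]
tcp_rot: [0.707, -0.024, -0.707, -0.024]
contact_force: [0.1, -0.7, 0.8]
opening: 0.321
```

Call:
drive_tool:
  steps:
    - [0.1, 0, 0, 0, 0.2]
    - [0.05, 0, 0, 0, 0.2]
    - [0, 0, 0, 0, 0.2]

```text
time: 36.0
eef_pos: [0.4248, -0.2129, 0.0166]
tcp_rot: [-0.707, 0.024, 0.707, 0.024]
contact_force: [-2.1, 1.8, 4.6]
opening: 0.322
```

Contact, 4.6 N. Release, rise, and move aside for the final look.

Call:
drive_tool:
  steps:
    - [0, 0, 0, 0, 0.6]
    - [0, 0, 0, 0, 0.6]
    - [0, 0, 0, 0, 0.6]
    - [0, 0, 0, 0, 0.6]
    - [-1, 0, 0, 0, 0.6]
    - [-2.5, 0, 0, 0, 0.6]
    - [-3.5, 0, 0, 0, 0.6]
    - [-3, 0, 0, 0, 0.6]
    - [-3, 0, 0, 0, 0.6]
    - [0, 0, 0, 0, 0.6]

```text
time: 37.0
eef_pos: [0.4273, -0.2149, 0.1516]
tcp_rot: [0.71, -0.026, -0.704, -0.022]
contact_force: [1.1, -0.3, -0.0]
opening: 0.599
```

Call:
drive_tool:
  steps:
    - [0, -4, -1, 0, 0.6]
    - [0, -4, -1, 0, 0.6]
    - [0, -4, -1, 0, 0.6]
    - [0, -4, -1, 0, 0.6]
    - [0, -4, -1, 0, 0.6]
    - [0, -4, -1, 0, 0.6]
    - [0, -4, -1, 0, 0.6]
    - [0, -4, -1, 0, 0.6]
    - [0, 0, 0, 0, 0.6]
    - [0, 0, 0, 0, 0.6]

```text
time: 38.0
eef_pos: [0.5255, 0.1018, 0.1451]
tcp_rot: [-0.706, 0.023, 0.707, 0.023]
contact_force: [-0.1, 0.7, 0.4]
opening: 0.6
```

```bash
python3 snap.py fin 365 190 425 215; python3 -c "
from h import *
go(.5,.1,.14,-93.9)
for k in PL: print(k,(proj('side',[*PL[k],.05])).round(1),proj('top',[*PL[k],.05]).round(1))"
```

```text
t 38.1 pos [0.5254 0.1004 0.1452] yawY -93.9 q6 1.64 tilt x [-0.001 -0.    -1.   ]
shift now-axes [0.53 0.22 2.53] turn -0.0 shift after-turn axes [0.53 0.22 2.53] F [ 0.1 -0.6 -0.1] op 0.602
B [[354.1 165.1]] [[428.9 173.3]]
G [[366.9 170.6]] [[427.1 199. ]]
R [[380.6 176.4]] [[425.2 225.1]]
g [[395.4 182.6]] [[423.4 251.6]]
```

View pics/fin.png

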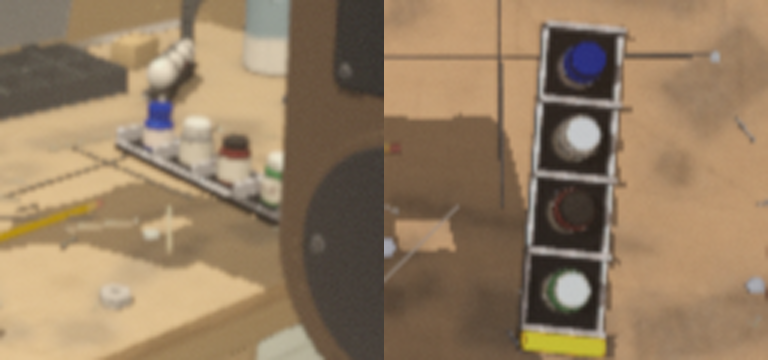

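All four jars stand upright in their places. From the far end to the yellow end they are blue, grey, red, green, which is the order asked, and the gripper is clear. Handing in.

```bash
python3 -c "
from plant import sign_off
print(sign_off())"
```

```text
the job is handed in; nothing more can be done
None
```

All four jars are in the carrying rack in reverse order. From the place farthest from its yellow end to the nearest they are blue, grey, red, green, the reverse of the work rack. The job was handed in at about 38 s, and the pink jar was not touched.

- **Final pictures:** The last top view shows each jar upright and inside its own place. In the last side view the arm hid part of the green jar, so that one rests mainly on the top view.
- **Floor contact:** Each jar met the floor at the height where it was picked up, within 0.1 mm, with 3–6 N of contact before release.
- **Measured heights:** The two-view heights read 1–3 mm above the stated ones (cap tops at 51–53 mm instead of 50, dividers at 25 mm instead of 22). That was within calibration and pixel-picking error, so I set the lowering by contact force instead.

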